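# Spin the washed peppers dry and put them in the pan

### The arm

A 7-joint arm with a two-finger parallel gripper is mounted at the origin on the work surface. World frame = base frame: x ahead of the robot, y to its left, z up, the work surface at z = 0. Lengths are in m, angles in rad, forces in N, time in s.
With the tool pointing down it reaches from about 0.425 to 0.925 m from the base axis. Payload 6.8 kg.
Tool frame: the origin (TCP) lies on the mounting face of the last link; the fingertips stand 173 mm ahead of it and the grasp point (between the pads) lies 155 mm ahead of it (grip_point_offset is the distance from the TCP to the grasp point, in m); x points along the fingers, z is the direction in which the jaws open and shut, and the axes are right-handed (so a half turn about x gives the same grasp; the last joint's range is limited). The gripper opens to 85 mm and grips with 20 to 120 N. Pads are 22 mm wide; open, the fingers measure 114 mm over their backs; the gripper's body (76 mm by 85 mm) begins 54 mm behind the grasp point. The pads swing forward as they close: fully open they stand 13 mm farther back than shut.
Start: joints at [-0.108, 0.477, 0.022, 1.555, -0.011, 1.109, -0.083], TCP at [0.675, 0, 0.405] pointing down, gripper open.
Joint ranges: [-2.96, 2.96], [-0.34, 2.1], [-1.41, 1.46], [0.24, 2.44], [-1.37, 4.51], [0.17, 1.92], [-2.96, 2.96]. Speed limits (rad/s): [2.39, 2.39, 3.14, 3.14, 3.14, 3.14, 3.14].

### API

Orientations are given as a rotation vector (axis times angle).
In Python, from bench import * gives the robot as it stands. The module is installed in compiled form; this text tells all that it offers.
- The arm moves only by the tool servo_tool, never from a script. Its argument "motion" is a list of rows, each a list of 5 numbers: the shift along the tool's x, y, z in m, then the turn about the tool's x in degrees, then the gripper command: -1 is fully open, 1 is shut, values between are in proportion. In form: [[dx, dy, dz, turn, fingers], ...]. A call has 1 to 8 rows; each row is the pose to reach, as a shift and turn from the pose measured when the call began, along the tool's axes at that moment; what a row does not reach only later rows make up. A row lasts 1/10 s, in which the tool goes at most 50 mm and 8.59 degrees, less where a joint would pass 70% of its speed; a pose out of reach is approached as far as the arm can. A call with a gripper value outside its range is refused whole. The fingers move at their own pace and stop on an object; "force" is the grip in N (left out, the last holds). Time passes only in rows, so rows that repeat a pose let the fingers close. It gives the time, the measured TCP pose, the force and the opening at its end, in the units of the state.
- get_obs(): the state, without advancing time (a new reading comes with each control period).
- grab_frame(name): name is "scene" or "side" or "wrist"; returns the picture (384x512x3 uint8, red, green, blue); there is no depth.
- camera_params(name): a dict with "mtx" (3x3 intrinsics, pixels), "D" ([k1, k2, p1, p2, k3] as OpenCV has them; the pictures are not rectified), "world_to_cam" (4x4, takes a point from world to camera coordinates); the wrist camera has in their place "T_tool_cam" (4x4, takes a point from camera to tool coordinates, whose origin is the TCP and whose axes are the tool frame's). Camera axes: x right, y down, z forward; pixel columns grow to the right and rows downward; lengths in m; the calibration is good to about 2 mm. A picture is of the moment at which its call begins: read the wrist's pose just before it. camera_params takes no time and is no camera call.
- hand_in(): hands the job in, once; it reports no verdict.
The state is a dict: "clock": time; "joints": joint angles; "qvel": joint speeds; "tau": joint torques, N m; "tcp_pos": TCP position; "orientation": TCP orientation; "contact_force": force on the tool from outside, world axes, zero at the start; "moment": the same for the moment, N m; "grip_width": finger opening in m.
Only numpy, scipy, OpenCV 4.12 (cv2) and the standard library are available. Lean on these libraries where they do the work, as an engineer would, in place of code of your own. Each camera call takes 0.05 s, during which the arm holds its last target. There are 200 camera calls.

### The job

Stand the salt jar that blocks the crank of the salad spinner upright on the enamel tray beside the bottles, never tipping it. With the lid on, give the crank one full turn anticlockwise to check that the freewheel runs loose and leaves the basket still, then three full turns clockwise, the way that grips, to spin the peppers. Then lay the lid flat on the worktop, crank up, clear of the spinner and put all the peppers into the paella pan, knocking over no bottle and leaving the skimmer where it is.

Things in the scene. Friction and masses are not known exactly. Their poses are not given: they have to be found in the camera images.
- spinner: bowl of a small salad spinner, clear plastic, 220 mm across and 115 mm high, on a non-slip foot: it does not move. Origin at the centre of its underside, z up. Inside turns a white slatted basket, inside radius 88 mm, with a saw-toothed top rim; its floor is 20 mm and its tooth tips 103 mm above the origin.
- basket (a joint): turning angle of the basket in the bowl, rad, growing clockwise seen from above, counting on over whole turns; between -0.2 and 0.2 at the start. A slight drag (0.18 N m) keeps it where it is left.
- lid: clear round lid, 238 mm across, 24 mm high without the crank, about 0.4 kg, lying loose on the bowl at the start, its skirt 4 mm clear of the rim. Origin at the centre of the skirt's lower edge, z up; seated, this lies 97 mm above the bowl's origin. Lift it straight up by the hub; nothing sticks out below the skirt, so it lies flat.
- hub (a point): point on the lid's axis, 40 mm above the lower edge of the skirt, in the middle of the height of the crank's round hub: 44 mm diameter, from 26 to 54 mm above that edge. The crank arm (22 mm wide, 10 mm thick) leaves it at the top on one side, so grip the hub across the arm to lift the lid.
- crank (a joint): angle of the crank on the lid, rad, growing clockwise from above, counting on over whole turns; -0.25 to 0.25 at the start. Clockwise, two spring pawls under the seated lid catch the basket's 16 teeth (up to 0.4 rad of play) and carry it round, about 3 N at the knob; anticlockwise they click over the teeth and the crank runs loose.
- knob (a point): middle of the upright grey crank knob, 24 mm diameter and 36 mm tall, 65 mm out from the lid's axis; it spins freely on its pin, so the hand need not turn while it is led round in a level circle. Seated, this point is 170 mm above the underside of the bowl. Pulling up on it can lift the lid.
- jar: glass salt jar with a metal cap, 58 mm diameter, 85 mm tall, about 0.28 kg, standing at the start on the lid in the way of the crank, some 72 mm from the lid's axis. Origin at the centre of its underside, z up.
- tray: white enamel tray with a red rim, 150 mm by 250 mm (x by y), 24 mm high, floor 4 mm thick, does not move. Origin at the centre of its underside; the two bottles stand at its -y end, the +y half is free.
- pan: steel paella pan with two red loop handles (at its +x and -x sides, reaching 171 mm from its centre), 260 mm across the rim, flat floor 220 mm across, walls 42 mm high, floor 4 mm thick, does not move. Origin at the centre of its underside, z up.
- bottle1: green oil bottle on the tray, 58 mm diameter, 215 mm tall, loose, to be left standing. Origin at the centre of its underside.
- bottle2: amber vinegar bottle on the tray, 52 mm diameter, 175 mm tall, loose, to be left standing. Origin at the centre of its underside.
- skimmer: copper skimmer lying flat on the worktop beyond the spinner, 275 mm long, 4 mm thick, loose, not needed. Origin in its handle, 100 mm from the middle of the disc; its x axis points to the disc.
- pepper1: small lobed red pepper with a short green stem, 40 mm across and 47 mm tall without the stem (60 mm with it), 45 g, firm. Origin at the centre of its underside, z towards the stem. It starts standing in the basket; on some starts it is absent (None).
- pepper2: small lobed red pepper with a short green stem, 40 mm across and 47 mm tall without the stem (60 mm with it), 45 g, firm. Origin at the centre of its underside, z towards the stem. It starts standing in the basket; on some starts it is absent (None).
- pepper3: small lobed red pepper with a short green stem, 40 mm across and 47 mm tall without the stem (60 mm with it), 45 g, firm. Origin at the centre of its underside, z towards the stem. It starts standing in the basket; on some starts it is absent (None).
- pepper4: small lobed red pepper with a short green stem, 40 mm across and 47 mm tall without the stem (60 mm with it), 45 g, firm. Origin at the centre of its underside, z towards the stem. It starts standing in the basket; on some starts it is absent (None).
Things that resemble listed ones, but are neither listed nor needed, are in the scene too. What is meant by the jar is not turquoise, and is the larger of those in its own colour.

How it is judged:
By the outcome, as a careful person would: the job done as asked, in the order asked, and still so for the second after the job is handed in, with the robot touching nothing.
Of pepper1, pepper2, pepper3, pepper4 only 2 to 4 are there at a start; the rules pass over those that are not, and their reading is None.
At some moment in a run one of pepper1, pepper2, pepper3, pepper4 may be knocked a few centimetres aside while the robot is not near it.
It also fails if it takes over 210 s, if anything falls off the work surface, if the arm or the gripper's body presses on something with over 40 N, if the wrist force passes 120 N, or if a joint passes its speed limit or range.

## Working session

There is one attempt and no reset: what is moved stays moved. The work goes in short steps, Python scripts to look and compute and a tool call to move; the robot and the scene stay as the last step left them, time stands still between calls to the robot, and variables do not carry over. Pictures are saved under pics/ and viewed, about 12 in all and at most 16, crops included, and the job is handed in when it is done.

Besides the shell and the picture viewer there is one more tool, called after "Emit:" as name(argument=value, ...) on one line, values as JSON. servo_tool: Moves the arm, as the interface text tells. Its arguments: {"type":"object","properties":{"motion":{"type":"array","items":{"type":"array","items":{"type":"number"}}},"force":{"type":"number"}},"required":["motion"]}

```bash
mkdir -p pics
cat > h.py <<'E'
from bench import *
import numpy as np, cv2
from scipy.spatial.transform import Rotation as R
def st():
    o=get_obs(); return np.array(o['tcp_pos']),R.from_rotvec(o['orientation']).as_matrix(),o
def cam(name):
    p=camera_params(name); K=np.array(p['mtx']);D=np.array(p['D'])
    if name=='wrist':
        t,Rm,_=st(); T=np.eye(4);T[:3,:3]=Rm;T[:3,3]=t; c2w=T@np.array(p['T_tool_cam'])
    else: c2w=np.linalg.inv(np.array(p['world_to_cam']))
    return K,D,c2w
def ray(c,uv):
    K,D,T=c; n=cv2.undistortPoints(np.array([[uv]],float),K,D)[0,0]
    return T[:3,3],T[:3,:3]@np.array([n[0],n[1],1.])
def onz(c,uv,z):
    o,d=ray(c,uv); return o+d*(z-o[2])/d[2]
def proj(c,P):
    K,D,T=c; W=np.linalg.inv(T); return cv2.projectPoints(np.array([P],float),cv2.Rodrigues(W[:3,:3])[0],W[:3,3],K,D)[0][0,0]
def tri(c1,u1,c2,u2):
    o1,d1=ray(c1,u1);o2,d2=ray(c2,u2)
    A=np.stack([d1,-d2],1); s=np.linalg.lstsq(A,o2-o1,rcond=None)[0]
    a=o1+d1*s[0];b=o2+d2*s[1]; return (a+b)/2,np.linalg.norm(a-b)
def shot(name,fn):
    c=cam(name); im=grab_frame(name); cv2.imwrite('pics/'+fn,im[:,:,::-1]); np.savez('pics/'+fn+'.npz',im=im,K=c[0],D=c[1],T=c[2]); return im,c
def load(fn):
    z=np.load('pics/'+fn+'.npz'); return z['im'],(z['K'],z['D'],z['T'])
def toTool(P,gp=0.155):
    "shift in tool axes bringing grasp point to world P"
    t,Rm,_=st(); return Rm.T@(np.array(P)-(t+Rm[:,0]*gp))
E
python3 - <<'E'
from h import *
for n in ['scene','side','wrist']:
    im,c=shot(n,n+'0.png'); print(n,c[2].round(3).tolist())
t,Rm,o=st();print(t,Rm.round(3).tolist(),o['grip_width'])
a=cv2.imread('pics/scene0.png');b=cv2.imread('pics/side0.png')
E
```

```text
scene [[0.274, 0.529, -0.803, 1.572], [0.962, -0.139, 0.236, -0.337], [0.014, -0.837, -0.547, 0.844], [0.0, 0.0, 0.0, 1.0]]
side [[-0.947, -0.168, 0.275, 0.141], [-0.322, 0.498, -0.805, 1.111], [-0.002, -0.851, -0.525, 0.884], [0.0, 0.0, 0.0, 1.0]]
wrist [[1.0, -0.001, -0.001, 0.675], [-0.001, -0.961, -0.276, 0.07], [-0.001, 0.276, -0.961, 0.373], [0.0, 0.0, 0.0, 1.0]]
[6.74804430e-01 2.09730031e-05 4.03964887e-01] [[-0.001, -0.0, 1.0], [-0.0, 1.0, 0.0], [-1.0, -0.0, -0.001]] 0.08534010927488038
```

View pics/scene0.png

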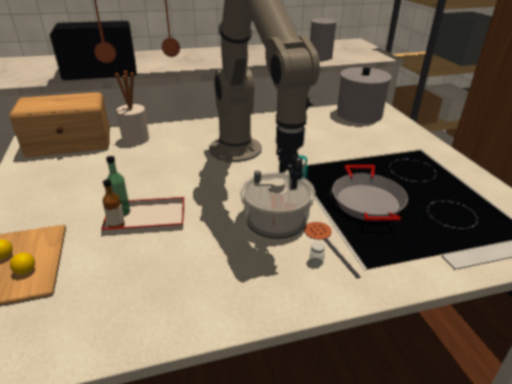

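View pics/side0.png

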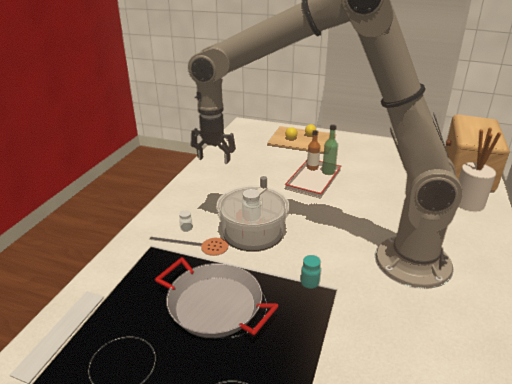

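View pics/wrist0.png

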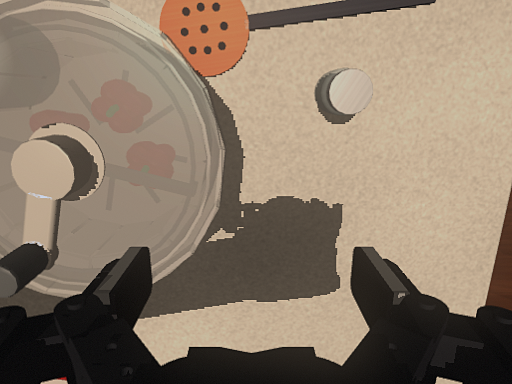

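Spinner with jar at about (252,205) in the side view, knob behind at (263,183). The tray with bottles is at -y and the pan at +y. The wrist view shows the hub at (45,165), the arm towards the knob at (25,265), and peppers beneath.

Run:
```python
from h import *
_,cs=load('scene0.png');_,cd=load('side0.png');_,cw=load('wrist0.png')
print('spinner', onz(cs,(278,212),.06),onz(cd,(253,218),.06))
print('hub',onz(cw,(42,170),.151),'knobtop',onz(cw,(10,280),.188))
print('jar top side',onz(cd,(252,193),.206), 'knob side', onz(cd,(263,179),.188),'scene knob',onz(cs,(258,176),.188))
print('tri knob',tri(cs,(258,180),cd,(263,183)))
print('pan',onz(cs,(370,193),.046),onz(cd,(214,293),.046))
for uv in [(105,229),(184,226),(183,199),(112,200)]: print('tray',onz(cs,uv,.024))
for uv in [(288,183),(318,191),(340,167)]: print('tray s',onz(cd,uv,.024))
print('b1',onz(cd,(330,173),.01),'b2',onz(cd,(313,168),.01), 'top', onz(cd,(332,127),.215),onz(cd,(315,132),.175))
print('skim disc',onz(cw,(205,30),.004),onz(cd,(215,246),.004),'teal',onz(cd,(311,283),0))
```

```text
spinner [0.57125864 0.0153999  0.06      ] [0.52988966 0.02002731 0.06      ]
hub [0.5334022  0.02204142 0.151     ] knobtop [ 0.52477484 -0.03954458  0.188     ]
jar top side [0.50700229 0.09097424 0.206     ] knob side [ 0.51134498 -0.02956155  0.188     ] scene knob [ 0.54101819 -0.04463484  0.188     ]
tri knob (array([ 0.51775661, -0.04068405,  0.16204341]), np.float64(0.007754136607334352))
pan [0.52923171 0.37152978 0.046     ] [0.52058095 0.36852099 0.046     ]
tray [ 0.47019649 -0.52473884  0.024     ]
tray [ 0.51946415 -0.28368841  0.024     ]
tray [ 0.36601982 -0.26870586  0.024     ]
tray [ 0.309255   -0.50696861  0.024     ]
tray s [ 0.49396663 -0.29992165  0.024     ]
tray s [ 0.36738982 -0.27834488  0.024     ]
tray s [ 0.31801227 -0.50108284  0.024     ]
b1 [ 0.35259403 -0.46027238  0.01      ] b2 [ 0.43064333 -0.48049252  0.01      ] top [ 0.36394226 -0.46963994  0.215     ] [ 0.43496009 -0.48876231  0.175     ]
skim disc [0.62824385 0.13296452 0.004     ] [0.62216516 0.13544289 0.004     ] teal [0.28604015 0.19866197 0.        ]
```

Emit:
servo_tool(motion=[[0,0.015,-0.04,0,-1],[0,0.03,-0.08,0,-1],[0,0.045,-0.12,0,-1],[0,0.06,-0.165,0,-1],[0,0.06,-0.165,0,-1],[0,0.06,-0.165,0,-1]])

```text
clock: 0.75
tcp_pos: [0.5091, 0.0604, 0.4044]
orientation: [-0.001, 1.572, 0.001]
contact_force: [-0.2, -0.2, 0.3]
grip_width: 0.0853
```

Run:
```python
from h import *
im,c=shot('wrist','w1.png'); im2,cs=shot('scene','s1.png')
v=np.hstack([im,im2[100:300,80:440].repeat(1,0) if 0 else np.pad(im2[130:290,90:300],((0,224),(0,0),(0,0)))]); cv2.imwrite('pics/v1.png',v[:,:,::-1])
t,_,o=st();print(t,o['clock'])
```

```text
[0.51067157 0.05966788 0.40451579] 0.85
```

View pics/v1.png

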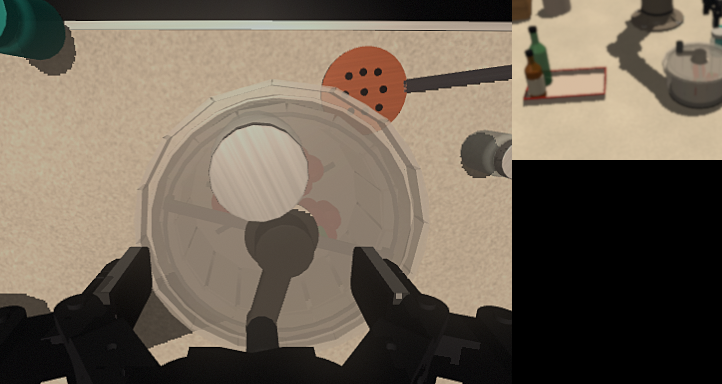

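The jar's bright cap is at (259,172), the hub at (282,243), and the knob at about (262,335). I'll measure these.

Run:
```python
from h import *
im,c=load('w1.png')
g=cv2.cvtColor(im,cv2.COLOR_RGB2GRAY).astype(int)
m=((g>165)).astype(np.uint8); m[:110]=0;m[235:]=0;m[:,:200]=0;m[:,320:]=0
n,l,s,ce=cv2.connectedComponentsWithStats(m); k=1+s[1:,4].argmax(); print(s[k],ce[k])
ct=cv2.findContours((l==k).astype(np.uint8),0,2)[0][0]; (x,y),r=cv2.minEnclosingCircle(ct); print(x,y,r)
P=onz(c,(x,y),.206);Q=onz(c,(x+r,y),.206);print(P,Q-P)
H=onz(c,(284,240),.151); print('hub',H,np.linalg.norm(P-H)); Kn=onz(c,(262,328),.188);print('knob',Kn)
print('shift',toTool([P[0],P[1],.17]))
```

```text
[ 211  125   96   92 5404] [257.92246484 163.89415248]
258.2599792480469 172.5140380859375 48.17869567871094
[0.51246008 0.09279257 0.206     ] [2.44629191e-02 9.75417256e-06 0.00000000e+00]
hub [0.53234425 0.03097309 0.151     ] 0.08510010695293448
knob [ 0.5159074 -0.0142816  0.188    ]
shift [0.07951266 0.03314611 0.00180226]
```

Emit:
servo_tool(motion=[[0,0.033,0.002,0,-1],[0.03,0.033,0.002,0,-1],[0.06,0.033,0.002,0,-1],[0.078,0.033,0.002,0,-1],[0.078,0.033,0.002,0,-1],[0.078,0.033,0.002,0,0.5],[0.078,0.033,0.002,0,1],[0.078,0.033,0.002,0,1]], force=35)

```text
clock: 1.65
tcp_pos: [0.5135, 0.0926, 0.3281]
orientation: [0.001, 1.568, -0.0]
contact_force: [-0.4, -0.8, 3.5]
grip_width: 0.0564
```

Emit:
servo_tool(motion=[[0,0,0,0,1],[0,0,0,0,1],[0,0,0,0,1]])

```text
clock: 1.95
tcp_pos: [0.5135, 0.0926, 0.3282]
orientation: [0.001, 1.568, -0.0]
contact_force: [0.2, -1.0, -2.4]
grip_width: 0.0567
```

Emit:
servo_tool(motion=[[-0.01,0,0,0,1],[-0.03,0,0,0,1],[-0.06,0,0,0,1],[-0.1,0,0,0,1],[-0.1,0,0,0,1]])

```text
clock: 2.45
tcp_pos: [0.5146, 0.0929, 0.4342]
orientation: [0.004, 1.558, 0.002]
contact_force: [0.6, -0.4, -1.9]
grip_width: 0.0565
```

Run:
```python
from h import *
shot('wrist','w2.png');im,c=shot('scene','s2.png');im2,_=shot('side','d2.png');_,_,o=st();print(o['tcp_pos'],o['grip_width'],o['contact_force'])
a=cv2.resize(im[120:280,80:440],None,fx=1.6,fy=1.6)[:,:,::-1]; b=im2[100:330,130:380,::-1]
h=max(a.shape[0],b.shape[0]);p=lambda x:np.pad(x,((0,h-x.shape[0]),(0,0),(0,0)))
cv2.imwrite('pics/v2.png',np.hstack([p(a)[:,:540],p(b)]))
```

```text
[0.51279799 0.09241467 0.42807611] 0.05651962265869613 [ 1.1955092  -0.3696387  -2.80687884]
```

View pics/v2.png

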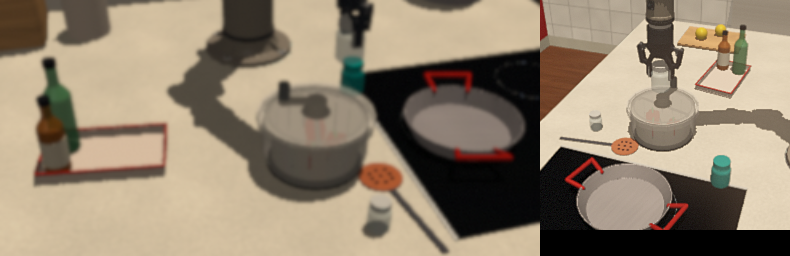

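The jar is held upright and the lid stayed put. Next I'll locate the tray and bottles, and the spinner and hub, from these views.

Run:
```python
from h import *
_,_,o=st()
def best(P1): pass
for n,rng in (('s2.png',(60,230)),('d2.png',(270,400))):
    im,c=load(n); hsv=cv2.cvtColor(im,cv2.COLOR_RGB2HSV)
    m=(((hsv[...,0]<8)|(hsv[...,0]>172))&(hsv[...,1]>120)&(hsv[...,2]>60)).astype(np.uint8)
    m[:,:rng[0]]=0;m[:,rng[1]:]=0; 
    if n[0]=='d': m[:150]=0;m[230:]=0
    else: m[:180]=0;m[250:]=0
    ys,xs=np.nonzero(m); pts=np.array([onz(c,(x,y),.024)[:2] for x,y in zip(xs,ys)],np.float32)
    r=cv2.minAreaRect(pts); print(n,len(pts),r)
    # pan handles
    m=(((hsv[...,0]<6)|(hsv[...,0]>174))&(hsv[...,1]>150)&(hsv[...,2]>110)).astype(np.uint8)
    nn,l,s,ce=cv2.connectedComponentsWithStats(m)
    for k in range(1,nn):
        if s[k,4]>60: print('  red',s[k],ce[k],onz(c,ce[k],.05)[:2])
    g=((hsv[...,0]>50)&(hsv[...,0]<75)&(hsv[...,1]>60)).astype(np.uint8)
    nn,l,s,ce=cv2.connectedComponentsWithStats(g);k=1+s[1:,4].argmax();print('  green',s[k])
_,cs=load('s2.png');_,cd=load('d2.png')
u1=(80+316/1.6,120+101/1.6);u2=(130+664-540,100+96); print('hub',tri(cs,u1,cd,u2),onz(cs,u1,.151),onz(cd,u2,.151))
```

```text
s2.png 164 ((0.4182678759098053, -0.4024217426776886), (0.25327667593955994, 0.1497480571269989), 83.24144744873047)
  red [346 165  28  12  79] [359.46835443 169.25316456] [0.37522385 0.4094439 ]
  red [365 213  34   6  88] [380.89772727 216.93181818] [0.66910085 0.3337766 ]
  green [108 162  18  38 309]
d2.png 145 ((0.410097599029541, -0.4006791114807129), (0.25953036546707153, 0.15604665875434875), 81.49343872070312)
  red [    0     0   137   235 24002] [58.03491376 97.22648113] [ 2.0838653  -0.80558632]
  red [285 168  55  26  69] [313.28985507 185.23188406] [ 0.38647002 -0.27213219]
  red [155 257  38  33 269] [171.80669145 271.9330855 ] [0.66778881 0.33529591]
  red [240 303  38  32 304] [260.99671053 317.28289474] [0.37107331 0.41172034]
  green [154 268   2   4   4]
hub (array([0.52802671, 0.021638  , 0.14624127]), np.float64(0.007340499504756707)) [0.54033123 0.02026414 0.151     ] [0.52448253 0.02347563 0.151     ]
```

Emit:
servo_tool(motion=[[0,-0.03,0,0,1],[0,-0.07,-0.01,0,1],[0,-0.11,-0.02,0,1],[0,-0.15,-0.03,0,1],[0,-0.19,-0.04,0,1],[0,-0.23,-0.05,0,1],[0,-0.27,-0.06,0,1],[0,-0.31,-0.07,0,1]])

```text
clock: 3.4
tcp_pos: [0.4412, -0.2188, 0.4263]
orientation: [0.002, 1.571, 0.0]
contact_force: [0.1, -0.4, -2.8]
grip_width: 0.0564
```

Emit:
servo_tool(motion=[[0,-0.04,-0.01,0,1],[0,-0.08,-0.015,0,1],[0,-0.1,-0.018,0,1],[0,-0.1,-0.018,0,1],[0,-0.1,-0.018,0,1]])

```text
clock: 3.9
tcp_pos: [0.4227, -0.3184, 0.4248]
orientation: [0.004, 1.574, 0.001]
contact_force: [0.5, 0.3, -2.5]
grip_width: 0.0564
```

Run:
```python
from h import *
im,c=shot('wrist','w3.png');t,Rm,o=st();print(t,Rm.round(3)[:,0],o['clock'],o['grip_width'])
im2,_=shot('side','d3.png')
cv2.imwrite('pics/v3.png',np.hstack([im,np.pad(im2[60:260,230:400],((0,184),(0,0),(0,0)))])[:,:,::-1])
```

```text
[ 0.42317256 -0.31767845  0.42502486] [-0.003  0.003 -1.   ] 3.95 0.05629816870142276
```

View pics/v3.png

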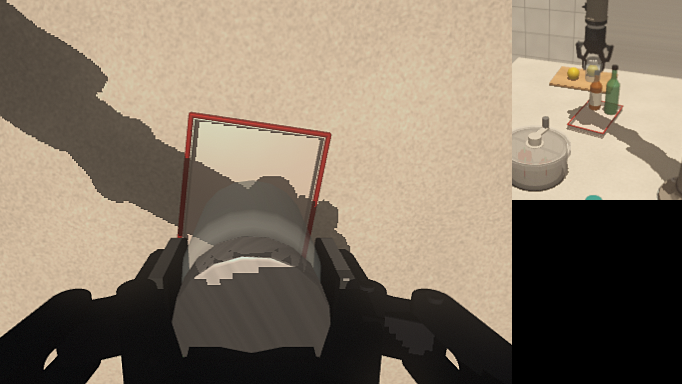

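The tray's +y edge shows corners at (191,113) and (330,134). I'll verify the placing against those.

Run:
```python
from h import *
im,c=load('w3.png');a=onz(c,(191,113),.024);b=onz(c,(330,134),.024);print(a,b,np.linalg.norm(a-b))
d=(b-a)/np.linalg.norm(b-a);n=np.array([d[1],-d[0]]);m=(a+b)[:2]/2;print(m,n,'place',m+n*.055)
```

```text
[ 0.357493   -0.26534817  0.024     ] [ 0.50737435 -0.28801655  0.024     ] 0.15158586856965603
[ 0.43243367 -0.27668236] [-0.1495415  -0.98875545] place [ 0.42420889 -0.33106391]
```

Emit:
servo_tool(motion=[[0.04,-0.012,0,0,1],[0.08,-0.012,0,0,1],[0.12,-0.012,0,0,1],[0.16,-0.012,0,0,1],[0.185,-0.012,0,0,1],[0.2,-0.012,0,0,1],[0.207,-0.012,0,0,1],[0.211,-0.012,0,0,1]])

```text
clock: 4.8
tcp_pos: [0.4235, -0.328, 0.2139]
orientation: [0.001, 1.573, 0.005]
contact_force: [0.2, -1.0, -1.8]
grip_width: 0.0565
```

Emit:
servo_tool(motion=[[0,0,0,0,1],[0.001,0,0,0,1],[0.002,0,0,0,1]])

```text
clock: 5.1
tcp_pos: [0.4238, -0.3281, 0.2127]
orientation: [0.0, 1.572, 0.004]
contact_force: [0.8, 1.1, -2.8]
grip_width: 0.0562
```

Emit:
servo_tool(motion=[[0.001,0,0,0,1],[0.002,0,0,0,1],[0.003,0,0,0,1],[0.003,0,0,0,1]])

```text
clock: 5.5
tcp_pos: [0.424, -0.3283, 0.211]
orientation: [0.0, 1.571, 0.004]
contact_force: [-3.9, 2.7, 11.9]
grip_width: 0.0564
```

Contact. I'll release and lift straight up.

Emit:
servo_tool(motion=[[0,0,0,0,0.2],[0,0,0,0,-0.5],[0,0,0,0,-1],[0,0,0,0,-1],[0,0,0,0,-1]])

```text
clock: 6.0
tcp_pos: [0.424, -0.3283, 0.211]
orientation: [0.0, 1.571, 0.004]
contact_force: [-1.0, -1.1, -0.5]
grip_width: 0.0855
```

Emit:
servo_tool(motion=[[-0.02,0,0,0,-1],[-0.05,0,0,0,-1],[-0.09,0,0,0,-1],[-0.13,0,0,0,-1],[-0.17,0,0,0,-1],[-0.2,0.03,0.01,0,-1],[-0.21,0.07,0.03,0,-1],[-0.21,0.11,0.05,0,-1]])

```text
clock: 6.8
tcp_pos: [0.4743, -0.2182, 0.4237]
orientation: [0.001, 1.566, 0.001]
contact_force: [1.0, -0.0, -0.3]
grip_width: 0.0852
```

Emit:
servo_tool(motion=[[0,0.04,0.01,0,-1],[0,0.08,0.03,0,-1],[0,0.12,0.05,0,-1],[0,0.15,0.055,0,-1],[0,0.15,0.055,0,-1],[0,0.15,0.055,0,-1]])

```text
clock: 7.4
tcp_pos: [0.5292, -0.0678, 0.424]
orientation: [-0.0, 1.567, 0.002]
contact_force: [0.3, -1.4, -0.9]
grip_width: 0.0858
```

Run:
```python
from h import *
im,c=shot('wrist','w4.png');t,Rm,o=st();print(t,o['clock'])
im2,_=shot('side','d4.png');im3,_=shot('scene','s4.png')
a=np.hstack([im2[100:200,270:370],im3[140:240,90:190]])
cv2.imwrite('pics/v4.png',np.hstack([im,np.pad(cv2.resize(a,None,fx=1.4,fy=1.4),((0,244),(0,0),(0,0)))])[:,:,::-1])
```

```text
[ 0.5290144  -0.06901344  0.42404534] 7.45
```

View pics/v4.png

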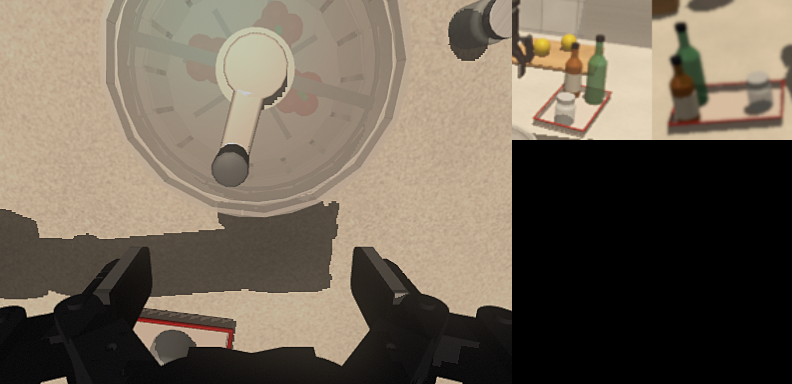

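The jar stands upright on the tray. Hub top is at (255,63), the knob top at (231,169).

Run:
```python
from h import *
im,c=load('w4.png')
H=onz(c,(255,63),.151);Kn=onz(c,(231,169),.188);print(H,Kn,np.linalg.norm((H-Kn)[:2]),np.degrees(np.arctan2(*(Kn-H)[1::-1])))
print('lid centre check', onz(c,(106,55),.10),onz(c,(406,55),.10), onz(c,(262,216),.10))
print(toTool([Kn[0],Kn[1],.172]))
```

```text
[0.53295269 0.02355772 0.151     ] [ 0.51773128 -0.04135275  0.188     ] 0.06667128421961738 -103.19731913931787
lid centre check [0.41301268 0.03414926 0.1       ] [0.65656582 0.03440943 0.1       ] [ 0.54069415 -0.10441679  0.1       ]
[ 0.0971679   0.02822197 -0.01235909]
```

Emit:
servo_tool(motion=[[0.02,0.028,-0.011,0,-1],[0.06,0.029,-0.011,0,-1],[0.085,0.029,-0.011,0,-1],[0.093,0.029,-0.011,0,-1],[0.093,0.029,-0.011,0,0],[0.093,0.029,-0.011,0,0.6],[0.093,0.029,-0.011,0,1],[0.093,0.029,-0.011,0,1]], force=25)

```text
clock: 8.35
tcp_pos: [0.5188, -0.0409, 0.3324]
orientation: [0.003, 1.564, -0.001]
contact_force: [-0.8, -1.2, 0.5]
grip_width: 0.0283
```

Emit:
servo_tool(motion=[[0,0,0,0,1],[0,0,0,0,1],[0,0,0,0,1]])

```text
clock: 8.65
tcp_pos: [0.5188, -0.041, 0.3325]
orientation: [0.003, 1.564, -0.001]
contact_force: [-0.0, 0.4, 0.1]
grip_width: 0.0232
```

```bash
cat >> h.py <<'E'
def circ(a0,a1,n,C=(0.533,0.0235),r=0.065,z=None,start=None):
    "rows for tool yaw fixed (tool y=+y, z=+x); angles in deg, from start angle point (nominal) or measured"
    t,Rm,o=st(); s=t if start is None else np.array(start); z=s[2] if z is None else z
    rows=[]
    for a in np.linspace(a0,a1,n+1)[1:]:
        P=np.array([C[0]+r*np.cos(np.radians(a)),C[1]+r*np.sin(np.radians(a)),z])
        d=Rm.T@(P-s); rows.append([round(float(v),4) for v in d]+[0,1])
    return rows
E
python3 - <<'E'
from h import *
t,Rm,o=st();print(t,o['grip_width'],o['contact_force'],Rm.round(3).tolist())
d=t[:2]-[.533,.0235];print(np.hypot(*d),np.degrees(np.arctan2(d[1],d[0])))
E
```

```text
[ 0.51880784 -0.04098115  0.33249932] 0.023156462187275455 [-0.03685851  0.40958338  0.06579976] [[0.007, 0.003, 1.0], [0.001, 1.0, -0.003], [-1.0, 0.001, 0.007]]
0.0660245080588334 -102.41276873324456
```

Run:
```python
from h import *
a=[-102.5,21.5,145.5,267.5]
P=lambda x:(0.533+.065*np.cos(np.radians(x)),.0235+.065*np.sin(np.radians(x)),.3325)
for i in range(3): print(circ(a[i],a[i+1],7,z=.3325,start=None if i==0 else P(a[i])))
```

```text
[[0.0001, -0.0002, 0.0201, 0, 1], [0.0003, 0.0047, 0.0395, 0, 1], [0.0004, 0.0153, 0.0565, 0, 1], [0.0005, 0.0306, 0.0694, 0, 1], [0.0006, 0.049, 0.0771, 0, 1], [0.0006, 0.069, 0.0789, 0, 1], [0.0006, 0.0885, 0.0744, 0, 1]]
[[-0.0001, 0.0172, -0.0102, 0, 1], [-0.0001, 0.0306, -0.0251, 0, 1], [-0.0003, 0.0387, -0.0434, 0, 1], [-0.0004, 0.0409, -0.0633, 0, 1], [-0.0005, 0.037, -0.0829, 0, 1], [-0.0007, 0.0273, -0.1004, 0, 1], [-0.0008, 0.0127, -0.1141, 0, 1]]
[[-0.0001, -0.0178, -0.0085, 0, 1], [-0.0001, -0.0373, -0.0113, 0, 1], [-0.0001, -0.0567, -0.0082, 0, 1], [-0.0001, -0.0743, 0.0007, 0, 1], [0.0, -0.0884, 0.0144, 0, 1], [0.0001, -0.0978, 0.0317, 0, 1], [0.0003, -0.1016, 0.051, 0, 1]]
```

Emit:
servo_tool(motion=[[0,0,0.02,0,1],[0,0.005,0.0395,0,1],[0,0.0153,0.0565,0,1],[0,0.0306,0.0694,0,1],[0,0.049,0.077,0,1],[0,0.069,0.079,0,1],[0,0.0885,0.0745,0,1],[0,0.0885,0.0745,0,1]])

```text
clock: 9.45
tcp_pos: [0.5932, 0.0515, 0.3328]
orientation: [0.0, 1.565, 0.005]
contact_force: [-0.1, 0.2, -1.5]
grip_width: 0.0232
```

Emit:
servo_tool(motion=[[0,0.014,-0.011,0,1],[0,0.0265,-0.025,0,1],[0,0.0345,-0.043,0,1],[0,0.0367,-0.063,0,1],[0,0.033,-0.0827,0,1],[0,0.023,-0.1002,0,1],[0,0.0085,-0.114,0,1],[0,0.0085,-0.114,0,1]])

```text
clock: 10.25
tcp_pos: [0.4768, 0.0584, 0.3325]
orientation: [0.002, 1.567, 0.003]
contact_force: [-2.5, 1.9, 2.7]
grip_width: 0.0229
```

Emit:
servo_tool(motion=[[0,-0.016,-0.006,0,1],[0,-0.0355,-0.0088,0,1],[0,-0.055,-0.0058,0,1],[0,-0.0725,0.003,0,1],[0,-0.0865,0.017,0,1],[0,-0.096,0.0343,0,1],[0,-0.0998,0.0536,0,1],[0,-0.0998,0.0536,0,1]])

```text
clock: 11.05
tcp_pos: [0.5321, -0.0423, 0.3326]
orientation: [0.002, 1.565, 0.001]
contact_force: [1.0, 0.6, -0.8]
grip_width: 0.023
```

Run:
```python
from h import *
t,Rm,o=st();d=t[:2]-[.533,.0235];print(t,np.hypot(*d),np.degrees(np.arctan2(d[1],d[0])),o['contact_force'],o['grip_width'])
```

```text
[ 0.5320745  -0.0423383   0.33259124] 0.06584480182979023 -90.80536680810717 [ 1.00135153  0.58232894 -0.82419352] 0.023006338714711486
```

Run:
```python
from h import *
for k in range(16):
    a=-90-22.5*k; print(k,a,round(.0235+.0655*np.sin(np.radians(a)),4),round(.533+.0655*np.cos(np.radians(a)),4))
```

```text
0 -90.0 -0.042 0.533
1 -112.5 -0.037 0.5079
2 -135.0 -0.0228 0.4867
3 -157.5 -0.0016 0.4725
4 -180.0 0.0235 0.4675
5 -202.5 0.0486 0.4725
6 -225.0 0.0698 0.4867
7 -247.5 0.084 0.5079
8 -270.0 0.089 0.533
9 -292.5 0.084 0.5581
10 -315.0 0.0698 0.5793
11 -337.5 0.0486 0.5935
12 -360.0 0.0235 0.5985
13 -382.5 -0.0016 0.5935
14 -405.0 -0.0228 0.5793
15 -427.5 -0.037 0.5581
```

Emit:
servo_tool(motion=[[0,0.0053,-0.0242,0,1],[0,0.0195,-0.0454,0,1],[0,0.0407,-0.0596,0,1],[0,0.0658,-0.0646,0,1],[0,0.0909,-0.0596,0,1],[0,0.1121,-0.0454,0,1],[0,0.1263,-0.0242,0,1],[0,0.1313,0.0009,0,1]])

```text
clock: 11.85
tcp_pos: [0.5315, 0.0905, 0.3324]
orientation: [-0.0, 1.569, 0.003]
contact_force: [-3.7, -3.6, -0.5]
grip_width: 0.0233
```

Emit:
servo_tool(motion=[[0,-0.0065,0.0266,0,1],[0,-0.0207,0.0478,0,1],[0,-0.0419,0.062,0,1],[0,-0.067,0.067,0,1],[0,-0.0921,0.062,0,1],[0,-0.1133,0.0478,0,1],[0,-0.1275,0.0266,0,1],[0,-0.1325,0.0015,0,1]])

```text
clock: 12.65
tcp_pos: [0.5331, -0.0428, 0.3326]
orientation: [0.001, 1.566, 0.002]
contact_force: [3.6, 1.9, -2.8]
grip_width: 0.0234
```

Run:
```python
from h import *
im,c=shot('wrist','w5.png');t,_,o=st();print(t,o['contact_force'],o['clock']);im2,_=shot('side','d5.png');im3,_=shot('scene','s5.png')
cv2.imwrite('pics/v5.png',np.hstack([im,np.vstack([im2[120:312,170:370],im3[120:312,180:380]])])[:,:,::-1])
```

```text
[ 0.52890132 -0.04338013  0.33209853] [-7.27147508 -1.56868779  8.91387231] 12.7
```

View pics/v5.png

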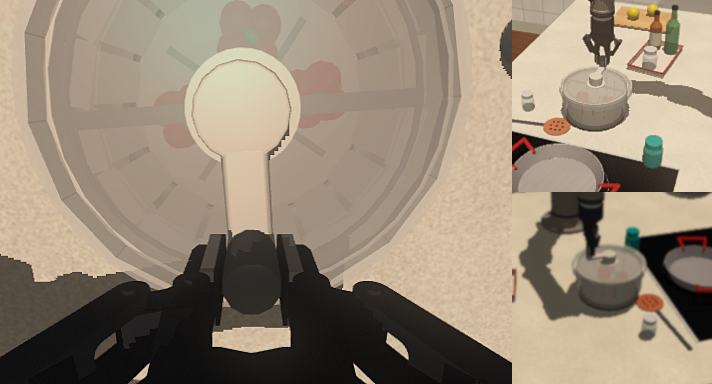

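The knob is held, and the lid is seated with the crank following. Two more clockwise turns.

Emit:
servo_tool(motion=[[0,0.0064,-0.0211,0,1],[0,0.0206,-0.0423,0,1],[0,0.0418,-0.0565,0,1],[0,0.0669,-0.0615,0,1],[0,0.092,-0.0565,0,1],[0,0.1132,-0.0423,0,1],[0,0.1274,-0.0211,0,1],[0,0.1324,0.004,0,1]])

```text
clock: 13.6
tcp_pos: [0.5358, 0.0914, 0.3323]
orientation: [-0.003, 1.573, 0.003]
contact_force: [-3.2, -10.0, 0.2]
grip_width: 0.0231
```

Emit:
servo_tool(motion=[[0,-0.0074,0.0223,0,1],[0,-0.0216,0.0435,0,1],[0,-0.0428,0.0577,0,1],[0,-0.0679,0.0627,0,1],[0,-0.093,0.0577,0,1],[0,-0.1142,0.0435,0,1],[0,-0.1284,0.0223,0,1],[0,-0.1334,-0.0028,0,1]])

```text
clock: 14.4
tcp_pos: [0.5349, -0.0423, 0.3327]
orientation: [-0.003, 1.569, 0.002]
contact_force: [4.2, 2.4, -3.0]
grip_width: 0.0236
```

Emit:
servo_tool(motion=[[0,0.0053,-0.027,0,1],[0,0.0195,-0.0482,0,1],[0,0.0407,-0.0624,0,1],[0,0.0658,-0.0674,0,1],[0,0.0909,-0.0624,0,1],[0,0.1121,-0.0482,0,1],[0,0.1263,-0.027,0,1],[0,0.1313,-0.0019,0,1]])

```text
clock: 15.2
tcp_pos: [0.5325, 0.0913, 0.3324]
orientation: [-0.006, 1.571, 0.005]
contact_force: [-3.3, -5.9, 0.1]
grip_width: 0.0234
```

Emit:
servo_tool(motion=[[0,-0.0073,0.0256,0,1],[0,-0.0215,0.0468,0,1],[0,-0.0427,0.061,0,1],[0,-0.0678,0.066,0,1],[0,-0.0929,0.061,0,1],[0,-0.1141,0.0468,0,1],[0,-0.1283,0.0256,0,1],[0,-0.1333,0.0005,0,1]])

```text
clock: 16.0
tcp_pos: [0.5351, -0.0419, 0.3327]
orientation: [-0.005, 1.568, 0.005]
contact_force: [4.4, 1.6, -2.2]
grip_width: 0.0232
```

Emit:
servo_tool(motion=[[0,0.001,-0.0145,0,1],[0,0.0049,-0.0265,0,1],[0,0.0049,-0.0265,0,1],[0,0.0049,-0.0265,0,1],[0,0.0049,-0.0265,0,1]])

```text
clock: 16.5
tcp_pos: [0.509, -0.0366, 0.3326]
orientation: [-0.005, 1.568, 0.006]
contact_force: [-1.8, -0.4, 0.1]
grip_width: 0.0229
```

Emit:
servo_tool(motion=[[0,0,0,0,0.3],[0,0,0,0,-0.5],[0,0,0,0,-1],[0,0,0,0,-1],[-0.03,0,0,0,-1],[-0.07,0,0,0,-1],[-0.09,0,0,0,-1],[-0.09,0,0,0,-1]])

```text
clock: 17.3
tcp_pos: [0.5098, -0.0367, 0.4259]
orientation: [-0.005, 1.562, 0.006]
contact_force: [1.0, -1.1, 0.1]
grip_width: 0.085
```

Run:
```python
from h import *
im,c=shot('wrist','w6.png');t,_,o=st();print(t,o['contact_force'],o['clock'])
cv2.imwrite('pics/v6.png',im[:,:,::-1])
```

```text
[ 0.5091587  -0.03666988  0.42389245] [ 0.16796967 -0.39507308 -0.11552037] 17.35
```

View pics/v6.png

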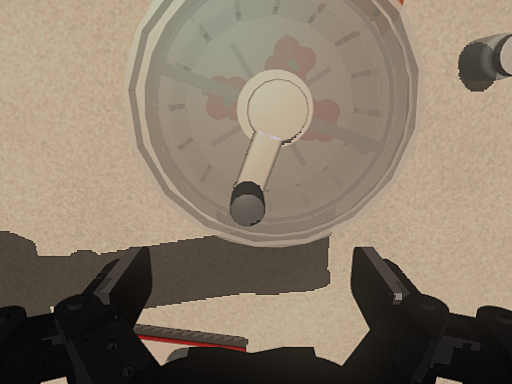

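Three peppers are visible under the lid. The crank stopped at about -110°, with the hub at (278,110).

Run:
```python
from h import *
_,c=load('w6.png');print('hub',onz(c,(278,110),.151),'knob',onz(c,(247,210),.188))
_,cs=load('s2.png');print('edge',[onz(cs,u,0).round(2) for u in [(100,375),(300,335),(500,290)]])
H=onz(c,(278,110),.151);print(toTool([H[0],H[1],.141]))
for n,u in zip('abc',[(290,55),(222,97),(322,118)]): print(n,onz(c,u,.06))
```

```text
hub [0.53094975 0.02374258 0.151     ] knob [ 0.50934851 -0.03786304  0.188     ]
edge [array([ 0.97, -0.52,  0.  ]), array([ 0.99, -0.06,  0.  ]), array([0.99, 0.52, 0.  ])]
[0.12805964 0.06006579 0.0205426 ]
a [0.54872845 0.06976207 0.06      ]
b [0.4850982  0.03182747 0.06      ]
c [0.58203108 0.01269088 0.06      ]
```

Emit:
servo_tool(motion=[[0,0.04,0.014,0,-1],[0,0.06,0.0205,0,-1],[0.03,0.06,0.0205,0,-1],[0.07,0.06,0.0205,0,-1],[0.105,0.06,0.0205,0,-1],[0.12,0.06,0.0205,0,-1],[0.126,0.06,0.0205,0,-1],[0.126,0.06,0.0205,0,-1]])

```text
clock: 18.15
tcp_pos: [0.5295, 0.0235, 0.2967]
orientation: [-0.005, 1.568, 0.006]
contact_force: [-0.5, -0.3, 0.1]
grip_width: 0.0854
```

Emit:
servo_tool(motion=[[0,0,0,0,-0.3],[0,0,0,0,0.4],[0,0,0,0,1],[0,0,0,0,1],[0,0,0,0,1]], force=70)

```text
clock: 18.65
tcp_pos: [0.5299, 0.0235, 0.298]
orientation: [-0.005, 1.566, 0.006]
contact_force: [-1.4, -0.2, 5.8]
grip_width: 0.0424
```

Emit:
servo_tool(motion=[[-0.005,0,0,0,1],[-0.015,0,0,0,1],[-0.03,0,0,0,1],[-0.055,0,0,0,1],[-0.085,0,0,0,1],[-0.11,0,0,0,1],[-0.11,0,0,0,1]])

```text
clock: 19.35
tcp_pos: [0.5301, 0.0236, 0.412]
orientation: [-0.004, 1.559, 0.007]
contact_force: [1.3, 0.2, -3.3]
grip_width: 0.0421
```

Run:
```python
from h import *
im2,_=shot('side','d7.png');im3,_=shot('scene','s7.png');t,Rm,o=st();print(t,Rm[:,0],o['contact_force'],o['grip_width'],o['clock'])
cv2.imwrite('pics/v7.png',np.hstack([im2[100:330,140:390],im3[100:330,70:420]])[:,:,::-1])
```

```text
[0.52892233 0.02347117 0.40808812] [ 5.40408891e-03  8.24619001e-04 -9.99985058e-01] [-0.25378779 -0.28692976 -4.48843026] 0.04201539918253323 19.45
```

View pics/v7.png

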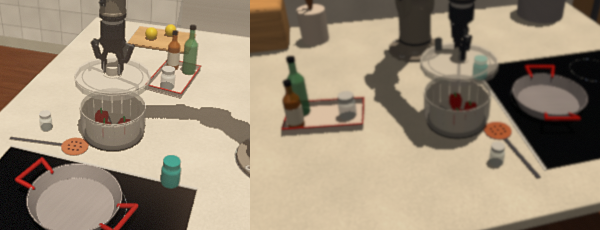

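Emit:
servo_tool(motion=[[0,-0.02,0.012,0,1],[0,-0.055,0.034,0,1],[0,-0.09,0.056,0,1],[0,-0.125,0.078,0,1],[0,-0.16,0.1,0,1],[0,-0.195,0.122,0,1],[0,-0.23,0.143,0,1],[0,-0.243,0.151,0,1]])

```text
clock: 20.25
tcp_pos: [0.6817, -0.2231, 0.4056]
orientation: [-0.003, 1.569, 0.001]
contact_force: [-0.2, -0.3, -3.8]
grip_width: 0.0422
```

Emit:
servo_tool(motion=[[0,0,0,0,1],[0,0,0,0,1],[0.03,0,0,0,1],[0.065,0,0,0,1],[0.1,0,0,0,1],[0.13,0,0,0,1],[0.15,0,0,0,1],[0.15,0,0,0,1]])

```text
clock: 21.05
tcp_pos: [0.68, -0.2206, 0.2512]
orientation: [-0.002, 1.577, 0.005]
contact_force: [-0.4, 0.5, -3.5]
grip_width: 0.0419
```

Bottom at about 0.05; descending the remainder.

Emit:
servo_tool(motion=[[0.015,0,0,0,1],[0.03,0,0,0,1],[0.04,0,0,0,1],[0.044,0,0,0,1],[0.047,0,0,0,1],[0.049,0,0,0,1],[0.05,0,0,0,1],[0.05,0,0,0,1]])

```text
clock: 21.85
tcp_pos: [0.6799, -0.2207, 0.2019]
orientation: [-0.002, 1.576, 0.005]
contact_force: [-1.7, 1.1, -1.8]
grip_width: 0.0421
```

Emit:
servo_tool(motion=[[0.0015,0,0,0,1],[0.002,0,0,0,1],[0.002,0,0,0,0.4],[0.002,0,0,0,-0.4],[0.002,0,0,0,-1],[0.002,0,0,0,-1],[0.002,0,0,0,-1]])

```text
clock: 22.55
tcp_pos: [0.68, -0.2207, 0.1998]
orientation: [-0.002, 1.576, 0.005]
contact_force: [-0.6, 0.1, 0.3]
grip_width: 0.0854
```

Emit:
servo_tool(motion=[[-0.02,0,0,0,-1],[-0.06,0,0,0,-1],[-0.1,0,0,0,-1],[-0.14,0.01,-0.01,0,-1],[-0.18,0.04,-0.03,0,-1],[-0.21,0.08,-0.06,0,-1],[-0.21,0.12,-0.09,0,-1],[-0.21,0.16,-0.12,0,-1]])

```text
clock: 23.35
tcp_pos: [0.5659, -0.0688, 0.4122]
orientation: [-0.002, 1.573, 0.005]
contact_force: [0.5, 1.4, 0.6]
grip_width: 0.0855
```

Emit:
servo_tool(motion=[[0,0.02,-0.02,0,-1],[0,0.05,-0.03,0,-1],[0,0.05,-0.03,0,-1],[0,0.05,-0.03,0,-1]])

```text
clock: 23.75
tcp_pos: [0.5356, -0.0184, 0.4127]
orientation: [-0.003, 1.572, 0.006]
contact_force: [1.5, -1.6, 0.2]
grip_width: 0.0855
```

Run:
```python
from h import *
im,c=shot('wrist','w8.png');t,_,o=st();print(t,o['contact_force'],o['clock'])
im3,_=shot('scene','s8.png')
cv2.imwrite('pics/v8.png',np.hstack([im,np.pad(im3[150:310,150:430],((0,224),(0,0),(0,0)))])[:,:,::-1])
```

```text
[ 0.53588028 -0.01943383  0.41250171] [-0.7370262  -1.39788588 -0.28695359] 23.8
```

View pics/v8.png

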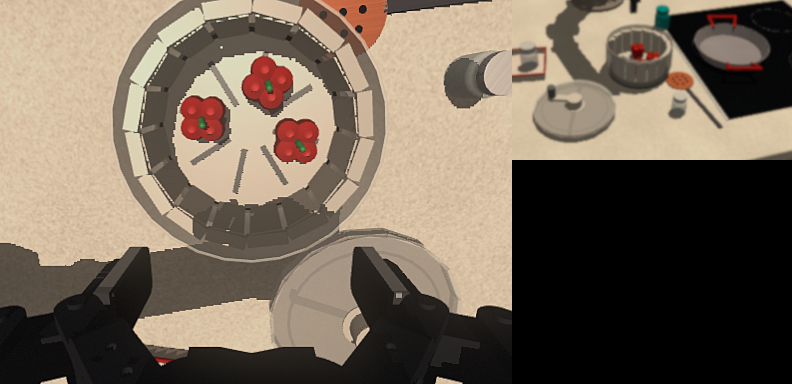

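```bash
cat > pep.py <<'E'
from h import *
def peppers(fn,zc=.05,box=None):
    im,c=load(fn); hsv=cv2.cvtColor(im,cv2.COLOR_RGB2HSV)
    m=(((hsv[...,0]<7)|(hsv[...,0]>173))&(hsv[...,1]>150)&(hsv[...,2]>50))|((hsv[...,0]>45)&(hsv[...,0]<80)&(hsv[...,1]>90))
    m=cv2.morphologyEx(m.astype(np.uint8),cv2.MORPH_CLOSE,np.ones((5,5)))
    n,l,s,ce=cv2.connectedComponentsWithStats(m); out=[]
    for k in range(1,n):
        if s[k,4]>700:
            (x,y),r=cv2.minEnclosingCircle(cv2.findContours((l==k).astype(np.uint8),0,2)[0][0]); P=onz(c,(x,y),zc)
            out.append(P); print(s[k].tolist(),(round(x),round(y),round(r)),P.round(4),'r',round(float(np.linalg.norm(onz(c,(x+r,y),zc)-P)),4))
    return out
def plan(ps,C=(.531,.0235),w=.064):
    for i,p in enumerate(ps):
        res=[]
        for a in range(-90,90,10):
            u=np.array([np.cos(np.radians(a)),np.sin(np.radians(a))]);v=np.array([-u[1],u[0]])
            cor=[p[:2]+s*u*(w/2+e)+f*v*.011 for s in(-1,1) for e in(0,.0145) for f in(-1,0,1)]
            wall=min(.088-np.linalg.norm(q-C) for q in cor)
            oth=min([np.linalg.norm(q-o[:2])-.021 for q in cor for j,o in enumerate(ps) if j!=i] or [.2])
            res.append((round(min(wall,oth),3),a,round(wall,3),round(oth,3)))
        print(i,p[:2].round(4),sorted(res)[::-1][:5])
E
python3 - <<'E'
from pep import *
plan(peppers('w8.png'))
E
```

```text
[242, 56, 51, 53, 1741] (268, 82, 27) [0.5504 0.064  0.05  ] r 0.0249
[181, 96, 44, 45, 1647] (202, 118, 26) [0.4878 0.0308 0.05  ] r 0.0246
[274, 119, 44, 44, 1625] (296, 140, 25) [0.5791 0.0099 0.05  ] r 0.0245
0 [0.5504 0.064 ] [(np.float64(0.009), -20, np.float64(0.013), np.float64(0.009)), (np.float64(0.008), -10, np.float64(0.008), np.float64(0.013)), (np.float64(0.004), 0, np.float64(0.004), np.float64(0.006)), (np.float64(0.001), 10, np.float64(0.001), np.float64(0.003)), (np.float64(0.001), -30, np.float64(0.013), np.float64(0.001))]
1 [0.4878 0.0308] [(np.float64(0.016), 80, np.float64(0.016), np.float64(0.024)), (np.float64(0.012), -90, np.float64(0.012), np.float64(0.031)), (np.float64(0.011), 70, np.float64(0.011), np.float64(0.016)), (np.float64(0.008), -80, np.float64(0.008), np.float64(0.036)), (np.float64(0.007), 60, np.float64(0.007), np.float64(0.009))]
2 [0.5791 0.0099] [(np.float64(0.009), 70, np.float64(0.009), np.float64(0.014)), (np.float64(0.006), 80, np.float64(0.008), np.float64(0.006)), (np.float64(0.004), 60, np.float64(0.004), np.float64(0.02)), (np.float64(0.0), 50, np.float64(0.0), np.float64(0.026)), (np.float64(-0.002), -90, np.float64(0.004), np.float64(-0.002))]
```

Emit:
servo_tool(motion=[[0,0.04,0.007,7,-0.5],[0,0.083,0.015,15,-0.5],[0.04,0.083,0.015,15,-0.5],[0.08,0.083,0.015,15,-0.5],[0.12,0.083,0.015,15,-0.5],[0.15,0.083,0.015,15,-0.5],[0.15,0.083,0.015,15,-0.5]], force=25)

```text
clock: 24.55
tcp_pos: [0.5493, 0.0618, 0.2584]
orientation: [0.203, 1.57, -0.207]
contact_force: [-1.1, 0.0, 0.3]
grip_width: 0.0641
```

Run:
```python
from pep import *
im,c=shot('wrist','w9.png');t,Rm,o=st();print(t,Rm.round(3).tolist(),o['grip_width'])
peppers('w9.png'); print('to p0',toTool([.5504,.064,.057]))
cv2.imwrite('pics/v9.png',im[:,:,::-1])
```

```text
[0.55034437 0.06205743 0.26088045] [[-0.006, 0.258, 0.966], [-0.0, 0.966, -0.258], [-1.0, -0.002, -0.005]] 0.06391931687525408
[215, 180, 124, 155, 8418] (285, 256, 90) [0.5612 0.0382 0.05  ] r 0.052
[163, 248, 47, 89, 2569] (180, 292, 45) [0.4946 0.0304 0.05  ] r 0.0273
to p0 [0.04887617 0.00225546 0.00066103]
```

View pics/v9.png

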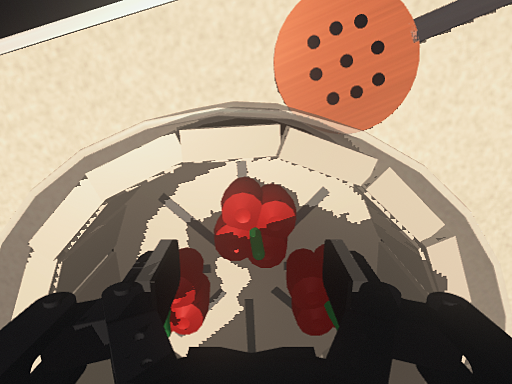

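Run:
```python
from h import *
_,c=load('w9.png')
for z in (.045,.055,.067): print(onz(c,(256,222),z))
print('stem',onz(c,(256,232),.08),onz(c,(258,255),.067))
for u in [(188,290),(313,290)]: print(onz(c,u,.05))
for P in [(.5504,.064,.05),(.4878,.0308,.05),(.5791,.0099,.05)]: print(proj(c,P))
```

```text
[0.54979909 0.06061779 0.045     ]
[0.55073976 0.06440944 0.055     ]
[0.55186857 0.06895942 0.067     ]
stem [0.55180917 0.06902448 0.08      ] [0.54817705 0.0508555  0.067     ]
[0.49980546 0.03080034 0.05      ]
[0.57208121 0.01184808 0.05      ]
[255.54866519 219.54407262]
[169.05475287 294.41391245]
[325.21177826 290.13738362]
```

Emit:
servo_tool(motion=[[0.015,0.001,0,0,-0.5],[0.03,0.001,0,0,-0.5],[0.042,0.001,0,0,-0.5],[0.048,0.001,0,0,-0.5],[0.048,0.001,0,0,0],[0.048,0.001,0,0,0.5],[0.048,0.001,0,0,1],[0.048,0.001,0,0,1]], force=25)

```text
clock: 25.4
tcp_pos: [0.5506, 0.063, 0.2134]
orientation: [0.204, 1.566, -0.205]
contact_force: [-0.0, -1.1, -1.3]
grip_width: 0.0394
```

Emit:
servo_tool(motion=[[0,0,0,0,1],[-0.01,0,0,0,1],[-0.04,0,0,0,1],[-0.08,0,0,0,1],[-0.12,0,0,0,1],[-0.15,0,0,0,1],[-0.15,0,0,0,1]])

```text
clock: 26.1
tcp_pos: [0.5527, 0.0631, 0.3689]
orientation: [0.207, 1.557, -0.203]
contact_force: [0.3, 0.2, 0.3]
grip_width: 0.0391
```

Emit:
servo_tool(motion=[[0,0.03,-0.01,0,1],[0,0.075,-0.025,-5,1],[0,0.12,-0.04,-10,1],[0,0.165,-0.055,-15,1],[0,0.21,-0.07,-15,1],[0,0.255,-0.085,-15,1],[0,0.3,-0.1,-15,1],[0,0.338,-0.113,-15,1]])

```text
clock: 26.9
tcp_pos: [0.5296, 0.4215, 0.369]
orientation: [-0.0, 1.567, 0.003]
contact_force: [-0.6, 0.6, -0.2]
grip_width: 0.039
```

Emit:
servo_tool(motion=[[0,0,0,0,1],[0,0,0,0,1]])

```text
clock: 27.1
tcp_pos: [0.5285, 0.4228, 0.3681]
orientation: [-0.003, 1.569, 0.005]
contact_force: [-0.0, -0.7, 0.6]
grip_width: 0.0393
```

Run:
```python
from h import *
im,c=shot('wrist','w10.png');t,Rm,o=st();print(t,Rm.round(3).tolist(),o['grip_width'],o['clock'])
cv2.imwrite('pics/v10.png',im[:,:,::-1]);print('shift',toTool([.53,.42,.045]))
for a in range(0,360,45): print(a,proj(c,(.521+.13*np.cos(np.radians(a)),.372+.13*np.sin(np.radians(a)),.046)).round())
```

```text
[0.52945165 0.42096988 0.36827651] [[0.003, -0.003, 1.0], [0.0, 1.0, 0.003], [-1.0, 0.0, 0.003]] 0.03895319163455432 27.15
shift [ 0.16827646 -0.00108892 -0.00029236]
0 [382. 231.]
45 [349. 131.]
90 [242.  84.]
135 [134. 131.]
180 [102. 231.]
225 [151. 316.]
270 [242. 348.]
315 [334. 316.]
```

View pics/v10.png

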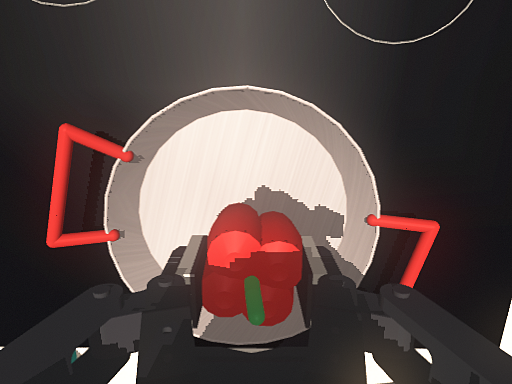

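Pepper held above the pan, and the predicted rim matches the picture. Lowering and releasing.

Emit:
servo_tool(motion=[[0.04,0,0,0,1],[0.08,0,0,0,1],[0.12,0,0,0,1],[0.15,0,0,0,1],[0.165,0,0,0,1],[0.169,0,0,0,1],[0.169,0,0,0,0.3],[0.169,0,0,0,-0.4]])

```text
clock: 27.95
tcp_pos: [0.5308, 0.4213, 0.2013]
orientation: [0.0, 1.566, 0.003]
contact_force: [1.5, 0.7, 0.4]
grip_width: 0.0524
```

Emit:
servo_tool(motion=[[0,0,0,0,-0.4],[-0.03,0,0,0,-0.4],[-0.07,0,0,0,-0.4],[-0.12,0,0,0,-0.4],[-0.17,0,0,0,-0.4],[-0.2,-0.04,0,0,-0.4],[-0.2,-0.085,0,0,-0.4],[-0.2,-0.13,0,0,-0.4]])

```text
clock: 28.75
tcp_pos: [0.53, 0.2898, 0.4041]
orientation: [0.002, 1.561, 0.006]
contact_force: [1.4, -0.6, -0.7]
grip_width: 0.06
```

Emit:
servo_tool(motion=[[0,-0.045,0,0,-0.5],[0,-0.09,0,0,-0.5],[0,-0.135,0,0,-0.5],[0,-0.18,0,0,-0.5],[0,-0.225,0,0,-0.5],[0,-0.27,0,0,-0.5],[0,-0.3,0,0,-0.5],[0,-0.3,0,0,-0.5]])

```text
clock: 29.55
tcp_pos: [0.5306, -0.0156, 0.4041]
orientation: [0.007, 1.558, -0.001]
contact_force: [0.7, 0.3, -1.1]
grip_width: 0.0639
```

Run:
```python
from pep import *
im,c=shot('wrist','w11.png');t,Rm,o=st();print(t,o['grip_width'],o['clock'])
ps=peppers('w11.png');plan(ps);_,_=shot('side','d11.png')
```

```text
[ 0.53079595 -0.01268215  0.40393316] 0.06355776886359268 29.6
[179, 101, 44, 45, 1716] (201, 123, 26) [0.488  0.0308 0.05  ] r 0.0244
[275, 123, 45, 45, 1676] (296, 144, 26) [0.5788 0.0098 0.05  ] r 0.0246
0 [0.488  0.0308] [(np.float64(0.016), 80, np.float64(0.016), np.float64(0.065)), (np.float64(0.012), -90, np.float64(0.012), np.float64(0.06)), (np.float64(0.011), 70, np.float64(0.011), np.float64(0.063)), (np.float64(0.008), -80, np.float64(0.008), np.float64(0.054)), (np.float64(0.007), 60, np.float64(0.007), np.float64(0.057))]
1 [0.5788 0.0098] [(np.float64(0.009), 70, np.float64(0.009), np.float64(0.063)), (np.float64(0.008), 80, np.float64(0.008), np.float64(0.065)), (np.float64(0.005), 60, np.float64(0.005), np.float64(0.057)), (np.float64(0.004), -90, np.float64(0.004), np.float64(0.06)), (np.float64(0.001), 50, np.float64(0.001), np.float64(0.051))]
```

Emit:
servo_tool(motion=[[0,0.005,0.01,-8,-0.5],[0,0.01,0.02,-16,-0.5],[0,0.015,0.03,-24,-0.5],[0,0.0225,0.04,-32,-0.5],[0,0.0225,0.048,-40,-0.5],[0,0.0225,0.048,-48,-0.5],[0,0.0225,0.048,-56,-0.5],[0,0.0225,0.048,-64,-0.5]])

```text
clock: 30.45
tcp_pos: [0.5789, 0.0142, 0.405]
orientation: [-0.876, 1.372, 0.874]
contact_force: [-0.7, -0.1, 0.3]
grip_width: 0.064
```

Emit:
servo_tool(motion=[[0,0,0,-6,-0.5],[0.02,0,0,-12,-0.5],[0.05,0,0,-12,-0.5],[0.09,0,0,-12,-0.5],[0.12,0,0,-12,-0.5],[0.12,0,0,-12,-0.5]])

```text
clock: 31.05
tcp_pos: [0.5788, 0.0168, 0.2817]
orientation: [-1.034, 1.3, 1.037]
contact_force: [-0.0, -0.5, 0.4]
grip_width: 0.0638
```

Run:
```python
from h import *
t,Rm,o=st();print(t,Rm.round(3).tolist(),o['joints'][6]);print(toTool([.5788,.0098,.057]))
im,c=shot('wrist','w12.png');print(proj(c,(.5788,.0098,.05)))
cv2.imwrite('pics/v12.png',im[:,:,::-1])
```

```text
[0.57883514 0.01683992 0.28168731] [[0.006, -0.973, 0.229], [0.007, 0.229, 0.973], [-1.0, -0.004, 0.008]] 1.1123654732220871
[ 0.06962755 -0.00065348 -0.00871704]
[236.407441   211.61779051]
```

View pics/v12.png

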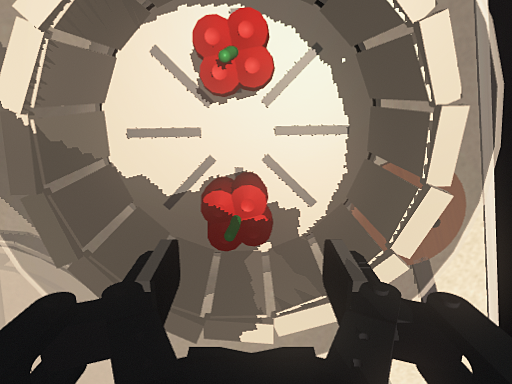

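Emit:
servo_tool(motion=[[0,0,-0.008,0,-0.5],[0.025,0,-0.008,0,-0.5],[0.05,0,-0.008,0,-0.5],[0.065,0,-0.008,0,-0.5],[0.069,0,-0.008,0,-0.5],[0.069,0,-0.008,0,0.2],[0.069,0,-0.008,0,1],[0.069,0,-0.008,0,1]])

```text
clock: 31.9
tcp_pos: [0.5795, 0.0094, 0.2165]
orientation: [-1.036, 1.295, 1.033]
contact_force: [-0.2, 0.6, 2.7]
grip_width: 0.0394
```

Emit:
servo_tool(motion=[[0,0,0,0,1],[0,0,0,0,1],[-0.01,0,0,0,1],[-0.04,0,0,0,1],[-0.08,0,0,0,1],[-0.12,0,0,0,1],[-0.16,0,0,0,1],[-0.16,0,0,0,1]])

```text
clock: 32.7
tcp_pos: [0.5792, 0.0084, 0.3832]
orientation: [-1.04, 1.286, 1.026]
contact_force: [0.9, -0.2, -0.3]
grip_width: 0.0392
```

Emit:
servo_tool(motion=[[0,0.01,0.03,0,1],[0,0.02,0.075,0,1],[0,0.031,0.12,0,1],[0,0.043,0.165,0,1],[0,0.054,0.21,0,1],[0,0.066,0.255,0,1],[0,0.077,0.3,0,1],[0,0.084,0.326,0,1]])

```text
clock: 33.5
tcp_pos: [0.5706, 0.3495, 0.3858]
orientation: [-1.041, 1.284, 1.032]
contact_force: [-1.0, 0.4, -0.8]
grip_width: 0.0392
```

Emit:
servo_tool(motion=[[0,0,0,0,1],[0.04,0,0,0,1],[0.08,0,0,0,1],[0.1,0,0,0,1],[0.1,0,0,0,1]])

```text
clock: 34.0
tcp_pos: [0.5719, 0.3483, 0.282]
orientation: [-1.042, 1.292, 1.032]
contact_force: [-0.2, -1.1, -0.5]
grip_width: 0.0391
```

Run:
```python
from h import *
t,Rm,o=st();print(t,o['grip_width'],toTool([.572,.345,.047]))
```

```text
[0.57185856 0.34828243 0.28195391] 0.03914870467315202 [ 0.07990445  0.00254342 -0.00525021]
```

Emit:
servo_tool(motion=[[0.03,0.002,-0.003,0,1],[0.06,0.002,-0.003,0,1],[0.075,0.002,-0.003,0,1],[0.08,0.002,-0.003,0,1],[0.08,0.002,-0.003,0,1],[0.08,0.002,-0.003,0,0.2],[0.08,0.002,-0.003,0,-0.4],[0.08,0.002,-0.003,0,-0.4]])

```text
clock: 34.8
tcp_pos: [0.5709, 0.3466, 0.2032]
orientation: [-1.041, 1.29, 1.031]
contact_force: [-0.6, 0.2, 0.5]
grip_width: 0.0602
```

Emit:
servo_tool(motion=[[-0.02,0,0,0,-0.4],[-0.06,0,0,0,-0.4],[-0.11,0,0,0,-0.4],[-0.16,0,0,0,-0.4],[-0.19,0,-0.03,0,-0.4],[-0.2,0,-0.07,0,-0.5],[-0.2,0,-0.115,0,-0.5],[-0.2,0,-0.16,0,-0.5]])

```text
clock: 35.6
tcp_pos: [0.5306, 0.1881, 0.4028]
orientation: [-1.042, 1.287, 1.031]
contact_force: [1.5, -0.5, 0.1]
grip_width: 0.0641
```

Emit:
servo_tool(motion=[[0,0,-0.04,0,-0.5],[0,0.003,-0.08,0,-0.5],[0,0.006,-0.12,0,-0.5],[0,0.01,-0.16,0,-0.5],[0.02,0.01,-0.165,0,-0.5],[0.06,0.01,-0.165,0,-0.5],[0.09,0.01,-0.165,0,-0.5],[0.09,0.01,-0.165,0,-0.5]])

```text
clock: 36.4
tcp_pos: [0.4838, 0.03, 0.3081]
orientation: [-1.041, 1.293, 1.034]
contact_force: [0.1, -0.7, -0.8]
grip_width: 0.0643
```

Run:
```python
from pep import *
im,c=shot('wrist','w13.png');t,Rm,o=st();print(t,o['grip_width'],o['clock'],toTool([.488,.031,.058]),proj(c,(.488,.031,.05)))
peppers('w13.png')
im2,_=shot('side','d13.png');im3,_=shot('scene','s13.png')
cv2.imwrite('pics/v13.png',np.hstack([im,np.vstack([im2[200:360,130:340],im3[140:300,230:440]]).copy()[:384,:] if 0 else np.pad(np.vstack([im2[210:370,130:340],im3[140:300,230:440]]),((0,64),(0,0),(0,0)))])[:,:,::-1])
```

```text
[0.48480554 0.03024084 0.31012633] 0.06404089331234158 36.45 [ 0.09714323  0.00088892 -0.00121123] [249.71891093 199.20264566]
[218, 167, 63, 69, 3077] (249, 201, 36) [0.4893 0.03   0.05  ] r 0.0258
```

View pics/v13.png

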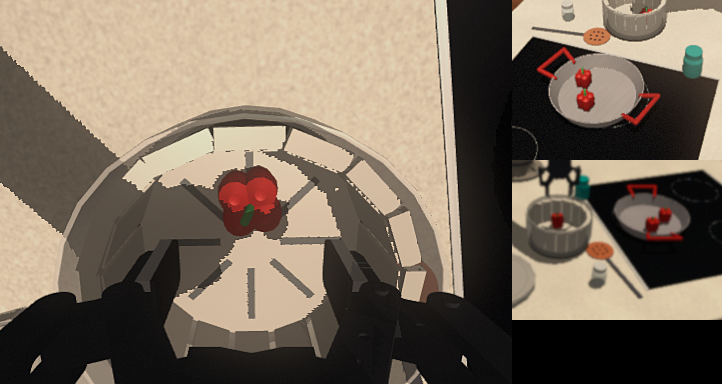

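Two peppers stand in the pan; the last is at (249,201), as predicted.

Emit:
servo_tool(motion=[[0.03,0.001,-0.001,0,-0.5],[0.06,0.001,-0.001,0,-0.5],[0.085,0.001,-0.001,0,-0.5],[0.094,0.001,-0.001,0,-0.5],[0.096,0.001,-0.001,0,-0.5],[0.096,0.001,-0.001,0,0.2],[0.096,0.001,-0.001,0,1],[0.096,0.001,-0.001,0,1]])

```text
clock: 37.35
tcp_pos: [0.4877, 0.0306, 0.2178]
orientation: [-1.044, 1.283, 1.028]
contact_force: [-1.5, -0.5, 7.6]
grip_width: 0.0393
```

Emit:
servo_tool(motion=[[0,0,0,0,1],[0,0,0,0,1],[-0.01,0,0,0,1],[-0.04,0,0,0,1],[-0.08,0,0,0,1],[-0.12,0,0,0,1],[-0.16,0,0,0,1],[-0.16,0,0,0,1]])

```text
clock: 38.15
tcp_pos: [0.4851, 0.0297, 0.3838]
orientation: [-1.047, 1.274, 1.022]
contact_force: [-0.1, -0.2, -0.5]
grip_width: 0.0387
```

Emit:
servo_tool(motion=[[0,0.008,0.03,0,1],[0,0.02,0.075,0,1],[0,0.031,0.12,0,1],[0,0.043,0.165,0,1],[0,0.054,0.21,0,1],[0,0.066,0.255,0,1],[0,0.077,0.295,0,1],[0,0.084,0.314,0,1]])

```text
clock: 38.95
tcp_pos: [0.4726, 0.3586, 0.386]
orientation: [-1.048, 1.272, 1.027]
contact_force: [0.1, -0.9, -0.6]
grip_width: 0.039
```

Emit:
servo_tool(motion=[[0,0,0,0,1],[0.04,0,0,0,1],[0.08,0,0,0,1],[0.1,0,0,0,1],[0.1,0,0,0,1]])

```text
clock: 39.45
tcp_pos: [0.4754, 0.3571, 0.2826]
orientation: [-1.049, 1.28, 1.027]
contact_force: [-0.4, -0.6, -1.1]
grip_width: 0.039
```

Emit:
servo_tool(motion=[[0.03,0,0,0,1],[0.06,0,0,0,1],[0.073,0,0,0,1],[0.079,0,0,0,1],[0.079,0,0,0,1],[0.079,0,0,0,0.2],[0.079,0,0,0,-0.4],[0.079,0,0,0,-0.4]])

```text
clock: 40.25
tcp_pos: [0.478, 0.3578, 0.2048]
orientation: [-1.049, 1.278, 1.026]
contact_force: [-0.4, 0.0, 0.7]
grip_width: 0.0595
```

Emit:
servo_tool(motion=[[-0.02,0,0,0,-0.4],[-0.06,0,0,0,-0.4],[-0.11,0,0,0,-0.4],[-0.16,0,0,0,-0.4],[-0.19,0,-0.03,0,-0.4],[-0.2,0,-0.07,0,-0.5],[-0.2,0,-0.11,0,-0.5],[-0.2,0,-0.11,0,-0.5]])

```text
clock: 41.05
tcp_pos: [0.447, 0.2441, 0.4039]
orientation: [-1.047, 1.282, 1.019]
contact_force: [0.9, -0.7, -0.5]
grip_width: 0.0644
```

Run:
```python
from h import *
im2,_=shot('side','d14.png');im3,_=shot('scene','s14.png')
a=cv2.resize(im2[90:350,130:390],(400,400));b=cv2.resize(im3[140:320,90:430],None,fx=1.17,fy=1.17)
cv2.imwrite('pics/v14.png',np.hstack([a,np.pad(b,((0,400-b.shape[0]),(0,0),(0,0)))])[:,:,::-1]);print(b.shape,st()[2]['clock'])
```

```text
(211, 398, 3) 41.15
```

View pics/v14.png

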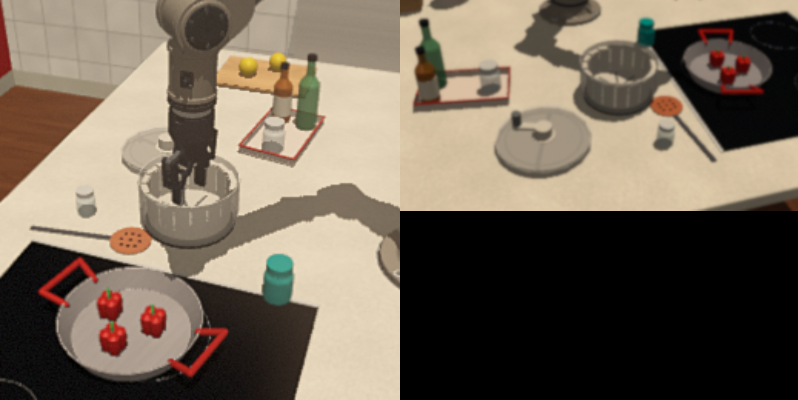

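Three peppers stand in the pan and the basket is empty. The lid lies flat with its crank up, the jar and bottles are standing, and the skimmer has not moved. Handing in.

```bash
python3 -c "
from bench import *
print(hand_in())"
```

```text
the job is handed in; nothing more can be done
None
```

The job is done and handed in at about 41 s of the 210 s allowed; the hand-in gives no verdict.

- **Jar:** I stood it upright on the free half of the tray.
- **Crank:** I led the knob about 1.03 turns anticlockwise, then about 3.05 turns clockwise. The extra 20° or so was to take up the play in the teeth.
- **Lid:** It lies flat on the worktop with the crank up. I put it down at about (0.68, -0.22), which leaves roughly 55 mm between it and the bowl.
- **Peppers:** This start had three peppers, and all three stand in the paella pan. The basket is empty.

My last side and scene pictures show the jar and both bottles standing. The skimmer looks unmoved, and the gripper was open and clear of everything. No pepper was found out of place before I gripped it, and no check failed.

I judged the crank turns from the gripper's path around the knob. I did not measure the basket, so I have no direct check that it stayed still on the loose turn or turned a full three times. Peak force readings were about 12 N.

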